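# Sweep bearings through the gate into the loading track

## Task

Load the bearing track: with the fingertips, push the three loose steel ball bearings along the worktop, one after another, through the narrow gate and into its slot, until they lie flat in a single row pushed home against the end stop. Only push the bearings, never lift them, and leave the bronze bushing, the rubber ring, the star knob and everything else where it is.

Things in the scene. Friction and masses are not known exactly. Their poses are not given: they have to be found in the camera images.
- track: aluminium loading track fixed to the worktop; origin on the worktop surface in the middle of the gate, +x runs into the slot, y across. Gate: two steel posts, 12 mm thick, 14 mm high, at x 0, y +-27.5 mm (43 mm clear). Slot 45 mm wide between rails 12 mm high; no floor, bearings slide on the worktop. In front, wings 12 mm high flare at 45 degrees to x -27, y +-55 mm. Bearings start at x -230 to -95, y within 70 mm
- track_stop (a point): middle of the end stop's face at the far end of the slot, on the worktop surface, 108 mm beyond the gate; axes as the track's. Three bearings home in a row have centres 89, 51 and 13 mm beyond the gate, so the last sits in the gate with its back edge 6 mm in front of it: each newcomer pushed to 13 mm shoves those before it along
- bearing_1: steel ball bearing lying flat, a thick ring 38 mm across and 11 mm high with a bore; loose, about 60 g; origin at the centre of its underside. The three bearings are alike
- bearing_2: steel ball bearing lying flat, a thick ring 38 mm across and 11 mm high with a bore; loose, about 60 g; origin at the centre of its underside. The three bearings are alike
- bearing_3: steel ball bearing lying flat, a thick ring 38 mm across and 11 mm high with a bore; loose, about 60 g; origin at the centre of its underside. The three bearings are alike
- bushing: flanged bronze bushing, 29 mm wide and high, loose bystander among the bearings; origin at the centre of its underside
- ring: black rubber O-ring, 41 mm across, 8 mm high, loose bystander beside the mouth of the track; origin at the centre of its underside
- knob: black star knob standing on its head with a stud up, 29 mm wide, 32 mm high, loose bystander beside the mouth of the track; origin at the centre of its underside
There are look-alikes about, which are no part of the job. Of the things that look like the track, take the one that is farthest from the robot's base at the start.

How it is judged:
By the outcome, as a careful person would: the job done as asked, in the order asked, and still so for the second after the job is handed in, with the robot touching nothing.
It also fails if it takes over 61 s, if anything falls off the work surface, if the arm or the gripper's body presses on something with over 40 N, if the wrist force passes 120 N, or if a joint passes its speed limit or range.

## Robot

A 7-joint arm with a two-finger parallel gripper is mounted at the origin on a cart in front of the work surface, level with it; the furniture and walls round the work are solid. World frame = base frame: x ahead of the robot, y to its left, z up, the work surface at z = 0. Lengths are in m, angles in rad, forces in N, time in s.
With the tool pointing down it reaches from about 0.425 to 1.025 m from the base axis. Payload 3.6 kg.
Tool frame: the origin (TCP) lies at the very end of the fingers, on their centre line; the grasp point (between the pads) lies r.grip_depth behind it (r.grip_depth is the distance from the TCP to the grasp point, in m); z points along the fingers, x is the direction in which the jaws open and shut, and the axes are right-handed (so a half turn about z gives the same grasp; the last joint's range is limited). The gripper opens to 85 mm and grips with 20 to 120 N. Pads are 22 mm wide; open, the fingers measure 114 mm over their backs; the gripper's body (76 mm by 85 mm) begins 54 mm behind the grasp point. The pads swing forward as they close: fully open they stand 13 mm farther back than shut.
Start: joints at [-1.24, 0.591, 0.048, 1.609, -0.033, 0.943, -0.034], TCP at [0.299, 0.661, 0.202] pointing down, gripper open.
Joint ranges: [-2.69, 2.69], [-0.47, 2.24], [-1.27, 1.36], [0.19, 2.51], [-1.53, 4.68], [0.08, 2.07], [-3.09, 3.09]. Speed limits (rad/s): [2.57, 2.57, 3.14, 3.14, 3.14, 3.14, 3.14].

## Interface

Orientations are given as a 3x3 rotation matrix whose columns are the frame's x, y, z axes.
In Python, from bench import r gives the robot as it stands. Calls block until the motion is done:
- r.move_to(position, orientation): joint-space move of the TCP to a pose.
- r.move_straight(position, attitude=None, feed=0.15, guard=None): straight line of the TCP; attitude=None keeps the orientation; feed is the mean speed in m/s. With guard (N) it stops when the force on the tool has changed by that much, and returns True; else False.
- r.goto_joints(angles): joint-space move.
- r.set_gripper(opening, newtons=None): finger opening in m; newtons is the grip in N (None keeps the last); returns when the fingers have stopped.
- r.hold(seconds).
- r.ik(position, orientation): joint angles nearest the present ones, or None.
- r.camera(name): name is "side" or "top"; returns the picture (400x640x3 uint8, red, green, blue); there is no depth.
- r.camera_model(name): a dict with "fx", "fy", "cx", "cy" (pixels), "rvec" (rotation vector, rad) and "tvec" (3), from world to camera coordinates, as OpenCV has them. Camera axes: x right, y down, z forward; pixel columns grow to the right and rows downward; lengths in m; the calibration is good to about 2 mm. A picture is of the moment at which its call begins. camera_model takes no time and is no camera call.
A pose or a line that the arm cannot do raises r.Unreachable and nothing moves.
- r.job_done(): hands the job in, once; it reports no verdict.
Readings, each from a call of its own:
- r.current_clock(): time.
- r.current_joint_pos(): joint angles.
- r.current_qd(): joint speeds.
- r.current_effort(): joint torques, N m.
- r.current_ee_pos(): TCP position.
- r.current_tool_rot(): TCP orientation.
- r.current_contact_force(): force on the tool from outside, world axes, zero at the start.
- r.current_moment(): the same for the moment, N m.
- r.current_gripper_width(): finger opening in m.
Only numpy, scipy, OpenCV 4.12 (cv2) and the standard library are available. Lean on these libraries where they do the work, as an engineer would, in place of code of your own. Each camera call takes 0.05 s, during which the arm holds its last target.

## Working session

There is one attempt and no reset: what is moved stays moved. The work goes in short steps, each a Python script; the robot and the scene stay as the last script left them, time stands still between calls to the robot, and variables do not carry over. Pictures are saved under pics/ and viewed, and the job is handed in when it is done.

```bash
ls; mkdir -p pics; python3 - <<'E'
from bench import r
import cv2
for n in("side","top"):
    im=r.camera(n); cv2.imwrite(f"pics/{n}0.png",im[:,:,::-1]); m=r.camera_model(n); print(n,m)
print(r.current_clock(),r.grip_depth,r.current_ee_pos(),r.current_tool_rot())
E
```

```text
pics
side {'fx': 497.95897678784695, 'fy': 497.95897678784695, 'cx': 318.18827141484076, 'cy': 209.58445293219742, 'rvec': array([ 1.93328422, -0.20430469,  0.1511582 ]), 'tvec': array([-0.54865673,  0.05090353,  0.80760462])}
top {'fx': 425.91037805130725, 'fy': 425.91037805130725, 'cx': 316.13233649854834, 'cy': 196.80636016984948, 'rvec': array([ 2.12953481, -2.17600513,  0.16533664]), 'tvec': array([-0.0159767 ,  0.54623044,  0.93278355])}
0.1 0.0187 [0.29847103 0.65979029 0.20041575] [[ 4.12115551e-01  9.11131274e-01 -7.57844878e-04]
 [ 9.11129122e-01 -4.12116228e-01 -1.98451503e-03]
 [-2.12047388e-03  1.27354967e-04 -9.99997744e-01]]
```

View pics/side0.png

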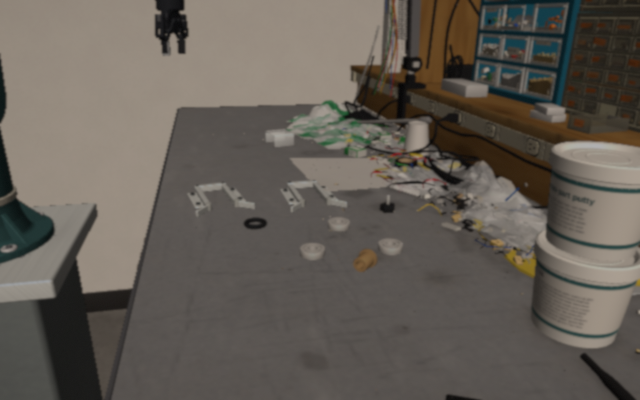

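View pics/top0.png

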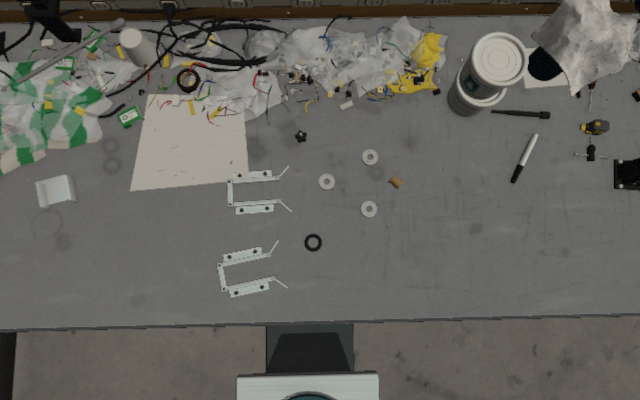

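Top view: two tracks, with arms at (230–290, 170–212) and (220–287, 240–295). Bearings are at about (327,181), (370,157) and (369,209). I'll measure on enlarged crops.

```bash
cat > h.py <<'E'
import numpy as np, cv2
from bench import r
def cam(n):
    m=r.camera_model(n); R=cv2.Rodrigues(np.array(m["rvec"]))[0]; t=np.array(m["tvec"])
    K=np.array([[m["fx"],0,m["cx"]],[0,m["fy"],m["cy"]],[0,0,1]]); return K,R,t
def ray(n,uv,z):
    K,R,t=cam(n); uv=np.atleast_2d(np.array(uv,float))
    d=(R.T@np.linalg.inv(K)@np.c_[uv,np.ones(len(uv))].T).T; c=-R.T@t
    return c+d*((z-c[2])/d[:,2])[:,None]
def proj(n,P):
    K,R,t=cam(n); return cv2.projectPoints(np.atleast_2d(np.array(P,float)),cv2.Rodrigues(R)[0],t,K,None)[0][:,0]
E
python3 - <<'E'
from h import *
im=cv2.imread("pics/top0.png")
c=im[140:310,205:415]; cv2.imwrite("pics/crop0.png",cv2.resize(c,None,fx=3.5,fy=3.5,interpolation=cv2.INTER_CUBIC))
print(proj("top",[[0.298,.66,.2],[0,0,0],[.7,0,0],[.7,.2,0]]))
g=cv2.cvtColor(im,cv2.COLOR_BGR2HSV)
m=((g[:,:,2]>150)&(g[:,:,1]<60)).astype(np.uint8)
m[:, :210]=0;m[:,420:]=0;m[:145]=0;m[310:]=0
n,l,s,ce=cv2.connectedComponentsWithStats(m)
for i in range(1,n):
    if s[i,4]>20: print(s[i],ce[i],ray("top",ce[i],.011)[0].round(4))
E
```

```text
[[-60.97116832 327.92732374]
 [308.837353   446.21600247]
 [303.10177156 136.31147573]
 [220.33324118 137.87273221]]
[ 210  145   65   38 1545] [232.05501618 164.5987055 ] [0.631  0.1693 0.011 ]
[320 175  14  11  42] [324.64285714 179.21428571] [ 0.5913 -0.0492  0.011 ]
[228 183   5  23  89] [229.92134831 193.46067416] [0.5619 0.1739 0.011 ]
[234 200  43   6 114] [254.54385965 202.68421053] [0.5389 0.1163 0.011 ]
[236 204  38  10 208] [254.40384615 208.77403846] [0.5245 0.1166 0.011 ]
[363 212  12   5  25] [368.68 213.76] [ 0.5072 -0.15    0.011 ]
[218 247  54  50 872] [242.92087156 272.09862385] [0.3794 0.1431 0.011 ]
```

View pics/crop0.png

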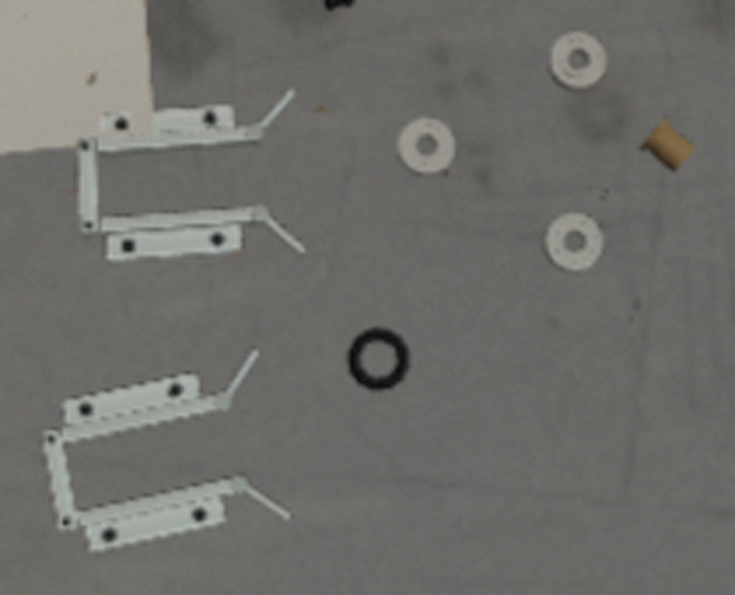

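The crop shows the target (upper, farther) track: gate posts at about crop (258,131) and (261,213), end bar at (85,145)–(88,225). The bearings are rings at (427,146), (578,60) and (575,241). The bushing is at (668,146), lying on its side. Next I'll enlarge the track and refine.

```bash
python3 - <<'E'
from h import *
ims=[]
im=r.camera("top")[:,:,::-1]
c=im[160:220,222:298]; cv2.imwrite("pics/track.png",cv2.resize(c,None,fx=10,fy=10,interpolation=cv2.INTER_CUBIC))
s=r.camera("side")[:,:,::-1]
c=s[170:280,180:410]; cv2.imwrite("pics/sidec.png",cv2.resize(c,None,fx=3.4,fy=3.4,interpolation=cv2.INTER_CUBIC))
K,R,t=cam("top"); print(-R.T@t); K,R,t=cam("side"); print(-R.T@t)
g=cv2.cvtColor(im.copy(),cv2.COLOR_BGR2GRAY)
bl=cv2.cvtColor(im.copy(),cv2.COLOR_BGR2HSV)
for p in [(327,181),(370,157),(369,209)]:
    x,y=p; w=g[y-14:y+15,x-14:x+15]; m=(w>120).astype(np.uint8)
    cs,_=cv2.findContours(m,cv2.RETR_EXTERNAL,cv2.CHAIN_APPROX_NONE)
    k=max(cs,key=cv2.contourArea); e,rad=cv2.minEnclosingCircle(k); e=cv2.fitEllipse(k)
    uv=np.array(e[0])+[x-14,y-14]
    print(uv,e[1],ray("top",uv,.009)[0].round(4), np.unique(w.ravel())[[0,-1]])
# bystanders
for nm,(x,y),f in [("ring",(313,242),lambda w:w<60),("knob",(301,136),lambda w:w<60)]:
    w=g[y-14:y+15,x-14:x+15]; m=f(w).astype(np.uint8); ys,xs=np.nonzero(m)
    print(nm,ray("top",[x-14+xs.mean(),y-14+ys.mean()],.006)[0])
print("bush",ray("top",[396,182],.012))
E
```

```text
[ 0.40828957 -0.0153722   1.00088531]
[ 0.37581252 -0.83439782  0.3440724 ]
[326.53140545 180.89442825] (14.674076080322266, 15.683756828308105) [ 0.5875 -0.0536  0.009 ] [ 77 152]
[369.79040909 156.34854317] (14.621780395507812, 15.59220027923584) [ 0.6449 -0.1584  0.009 ] [ 71 152]
[368.7035265  208.54542255] (14.982115745544434, 15.771880149841309) [ 0.5196 -0.1509  0.009 ] [ 83 154]
ring [ 0.44426818 -0.01815134  0.006     ]
knob [0.69712994 0.00612037 0.006     ]
bush [[ 0.58098958 -0.21748736  0.012     ]]
```

View pics/track.png

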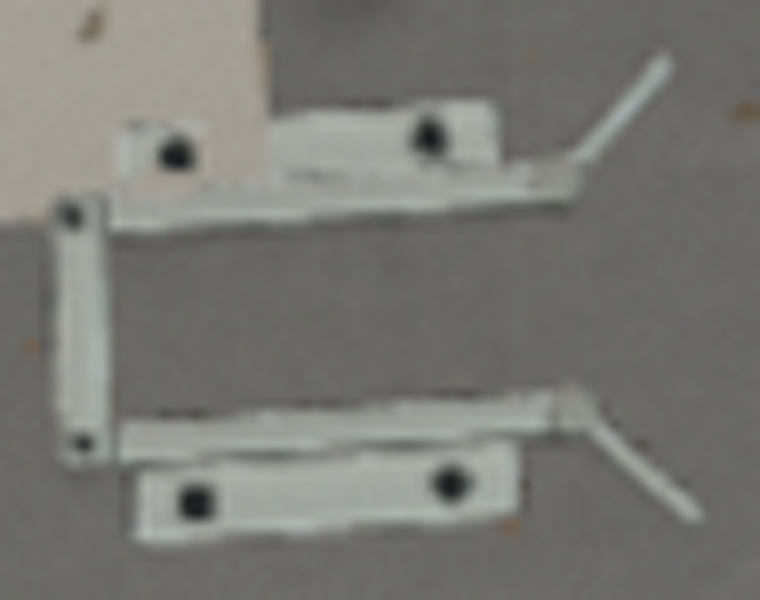

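View pics/sidec.png

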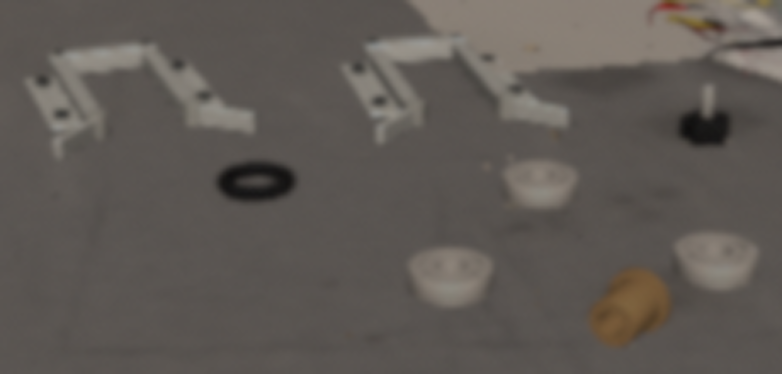

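```bash
cat >> h.py <<'E'
def cp(c): return (np.array(c,float)+.5)/10-.5+[222,160]
E
python3 - <<'E'
from h import *
def P(c,z): return ray("top",cp(c),z)
up=P([(110,232),(575,203)],0.); lo=P([(120,425),(545,393)],.012); stop=P([(110,235),(113,415)],0.0)
posts=P([(555,178),(573,407)],.014); 
for n,a in [("up inner z0",up),("lo inner",lo),("stop",stop),("posts",posts)]: print(n,a.round(4).tolist())
for a in(up,lo): 
    d=a[0]-a[1]; print(np.degrees(np.arctan2(d[1],d[0])))
print("stop screws",P([(72,214),(83,443)],.012).round(4).tolist())
print("wing tips",P([(665,62),(695,517)],.012).round(4).tolist())
scr=P([(177,154),(430,137),(196,503),(452,484)],.00); print("screws",scr.round(4).tolist())
for a,b in((0,1),(2,3)):
    d=scr[a]-scr[b]; print(np.degrees(np.arctan2(d[1],d[0])))
E
```

```text
up inner z0 [[0.5893, 0.1699, 0.0], [0.594, 0.0593, 0.0]]
lo inner [[0.5413, 0.1651, 0.012], [0.5467, 0.0658, 0.012]]
stop [[0.5886, 0.1699, 0.0], [0.5453, 0.169, 0.0]]
posts [[0.5975, 0.0629, 0.014], [0.543, 0.0592, 0.014]]
92.45679839579311
93.15488368857788
stop screws [[0.5916, 0.1767, 0.012], [0.5372, 0.1737, 0.012]]
wing tips [[0.6253, 0.0367, 0.012], [0.5168, 0.0312, 0.012]]
screws [[0.6079, 0.1541, 0.0], [0.6108, 0.0937, 0.0], [0.5239, 0.1493, 0.0], [0.5272, 0.089, 0.0]]
92.75744540598289
93.06972275471423
```

Measured: gate (0.5705, 0.061), axis yaw 93°. Checks against the given sizes:
- Post spacing is 54.6 mm (55 expected).
- Gate to stop is 108 mm.
- Wing tips are 108.6 mm apart (110 expected).
- The bearings' track x is -115, -223 and -209 mm, all within the stated range.

I'll push with the fingers 10 mm apart as a cradle, so they fit between the posts. First the nearest bearing, to a point just before the mouth.

```bash
cat >> h.py <<'E'
G=np.array([.5705,.061]); yaw=np.radians(93.); U=np.array([np.cos(yaw),np.sin(yaw)]); V=np.array([-U[1],U[0]])
def T2W(x,y): return G+x*U+y*V
def W2T(p): d=np.array(p)[:2]-G; return np.array([d@U,d@V])
OFF=.0293; Z=.004
def rot(u):
    Rs=[]
    for s in(1,-1):
        x=np.array([-u[1],u[0],0])*s; z=np.array([0,0,-1.]); Rs.append(np.c_[x,np.cross(z,x),z])
    c=r.current_tool_rot(); return max(Rs,key=lambda M:np.trace(M.T@c))
def p3(p,z): return np.array([p[0],p[1],z])
def push(b,t,gap=.014,feed=.1,guard=12,hi=.07,low=True):
    b=np.array(b[:2]);t=np.array(t[:2]);u=(t-b)/np.linalg.norm(t-b);R=rot(u)
    s=b-u*(OFF+gap); 
    if low=='slide': r.move_straight(p3(s,Z),R,feed=.1)
    else:
        r.move_to(p3(s,hi),R); print("down",r.move_straight(p3(s,Z),feed=.12,guard=8),r.current_ee_pos().round(4))
    h=r.move_straight(p3(t-u*OFF,Z),feed=feed,guard=guard)
    e=r.current_ee_pos(); print("push",h,e.round(4),r.current_contact_force().round(1),"expected ring T",W2T(e[:2]+u*OFF).round(4))
    return h,u
def back(u,d=.02,hi=.07):
    e=r.current_ee_pos(); s=e[:2]-u*d; r.move_straight(p3(s,Z),feed=.12); r.move_straight(p3(s,hi),feed=.2)
def look(n):
    im=r.camera("top")[:,:,::-1].copy(); cv2.imwrite(f"pics/{n}.png",cv2.resize(im[140:260,215:415],None,fx=4,fy=4,interpolation=cv2.INTER_CUBIC))
    g=cv2.cvtColor(im,cv2.COLOR_BGR2GRAY); return im,g
def find(g,p,w=12):
    q=proj("top",p3(p,.009))[0]; x,y=np.round(q).astype(int); m=(g[y-w:y+w+1,x-w:x+w+1]>120).astype(np.uint8)
    cs,_=cv2.findContours(m,cv2.RETR_EXTERNAL,cv2.CHAIN_APPROX_NONE); k=max(cs,key=cv2.contourArea); e=cv2.fitEllipse(k)
    P=ray("top",np.array(e[0])+[x-w,y-w],.009)[0]; print("found",P.round(4),"T",W2T(P).round(4),"px",np.round(e[1],1)); return P[:2]
A=(.5875,-.0536);B=(.6449,-.1584);C=(.5196,-.1509)
E
python3 - <<'E'
from h import *
r.set_gripper(.010,20); print(r.current_gripper_width())
h,u=push(A,T2W(-.055,0)); print(r.current_clock())
im,g=look("a1")
s=r.camera("side")[:,:,::-1]; cv2.imwrite("pics/a1s.png",cv2.resize(s[130:290,180:410],None,fx=3.4,fy=3.4,interpolation=cv2.INTER_CUBIC))
E
```

```text
0.009949584954254133
down False [ 0.5978 -0.0958  0.0042]
push False [ 0.5804 -0.0233  0.0041] [-0. -1.  0.] expected ring T [-0.0559 -0.0003]
5.3917
```

View pics/a1.png

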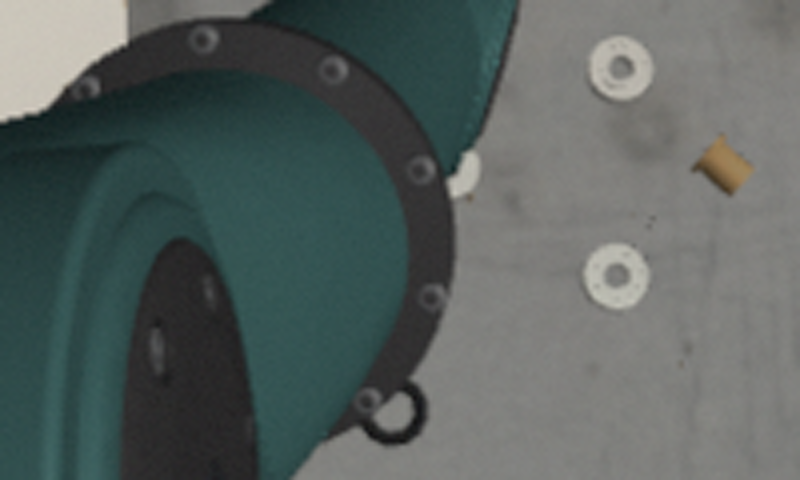

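View pics/a1s.png

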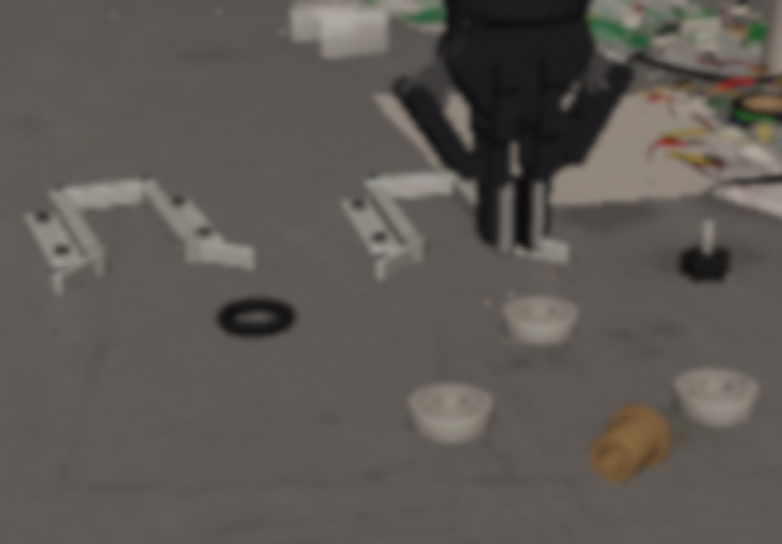

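The side view shows the fingertips at crop (515,245), while the bearing is still at (540,320), its original spot. I'm comparing that with where the TCP should project.

```bash
python3 - <<'E'
from h import *
e=r.current_ee_pos(); print(e, r.current_clock(), r.current_contact_force(),r.current_gripper_width())
f=lambda P:((proj("side",P)-[180,130])*3.4).round(0)
print("tcp",f(e),"tcp z0.1",f(e+[0,0,.1]))
print("A",f(p3(A,.011)),"A moved",f(p3(T2W(-.055,0),.011)),"B",f(p3(B,.011)),"C",f(p3(C,.011)))
print("gate posts",f([p3(T2W(0,.0275),.014),p3(T2W(0,-.0275),.014)]),"knob",f([.697,.006,0]),"ring",f([.444,-.018,.006]))
# start image: TCP pixel vs seen
print("start tcp", proj("side",[.2985,.6598,.2004]))
E
```

```text
[ 0.58042858 -0.02372178  0.00410721] 5.4917 [ 0.24471896 -0.76424355  0.46331408] 0.009810699126131393
tcp [[514. 298.]] tcp z0.1 [[517. 117.]]
A [[541. 306.]] A moved [[488. 267.]] B [[717. 381.]] C [[451. 397.]]
gate posts [[416. 233.]
 [508. 225.]] knob [[702. 270.]] ring [[256. 310.]]
start tcp [[176.59594324  70.04851164]]
```

The static items project correctly, but the fingertips sit about 29 mm higher than the reported z. That explains why they passed over the bearing. I'll move clear and touch the worktop gently with a guard to measure the offset.

```bash
python3 - <<'E'
from h import *
e=r.current_ee_pos(); r.move_straight(e+[0,.015,0],feed=.1); e=r.current_ee_pos()
for z in (-.012,-.03,-.04):
    h=r.move_straight(p3(e,z),feed=.03,guard=4); print(h,r.current_ee_pos().round(4),r.current_contact_force().round(1))
    if h: break
print(r.current_clock())
s=r.camera("side")[:,:,::-1]; cv2.imwrite("pics/a2s.png",cv2.resize(s[130:290,180:410],None,fx=3.4,fy=3.4,interpolation=cv2.INTER_CUBIC))
E
```

```text
False [ 0.5805 -0.008  -0.0121] [ 0.1 -0.1 -0.1]
True [ 0.5802 -0.0078 -0.0294] [-1.1  0.9  4.7]
7.0417
```

View pics/a2s.png

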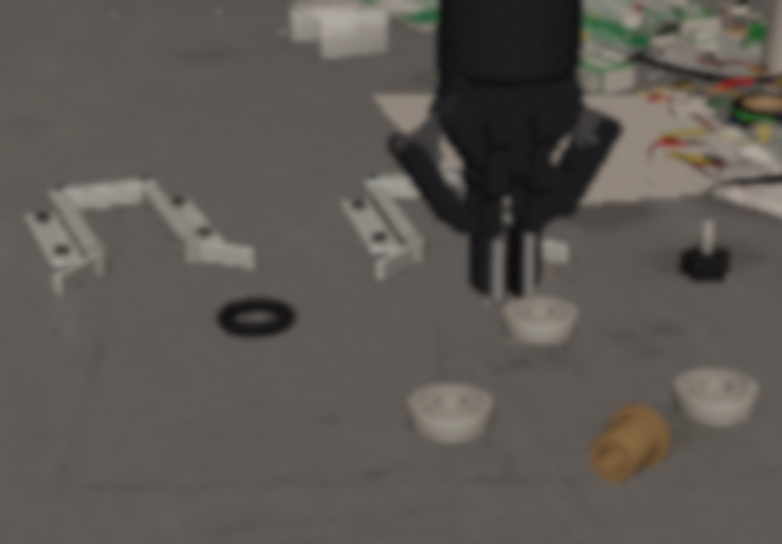

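```bash
python3 - <<'E'
from h import *
f=lambda P:((proj("side",P)-[180,130])*3.4).round(0)
e=r.current_ee_pos();R=r.current_tool_rot(); print(R.round(4))
for dx in(-.005,0,.005):
  print([f(e*[1,1,0]+R[:,0]*dx+R[:,1]*dy).tolist() for dy in(-.011,0,.011)])
print(f(e*[1,1,0]+[0,0,.1]))
E
```

```text
[[ 9.731e-01  2.302e-01 -9.000e-04]
 [ 2.302e-01 -9.731e-01  3.000e-04]
 [-9.000e-04 -5.000e-04 -1.000e+00]]
[[[489.0, 289.0]], [[498.0, 296.0]], [[507.0, 303.0]]]
[[[497.0, 288.0]], [[506.0, 294.0]], [[516.0, 301.0]]]
[[[505.0, 286.0]], [[514.0, 293.0]], [[524.0, 300.0]]]
[[509. 116.]]
```

The worktop is at a reported z of -0.0294, so there is a constant tool z offset of about 29 mm. Horizontally, the tips agree within about 2 mm. I'm correcting Z and redoing the push.

```bash
sed -i 's/^OFF=.*/OFF=.0293; Z=-.0255/; s/hi=.07/hi=.03/g' h.py; python3 - <<'E'
from h import *
e=r.current_ee_pos(); r.move_straight(p3(e,.03),feed=.2)
h,u=push(A,T2W(-.055,0)); 
e=r.current_ee_pos();print(r.current_clock())
s=r.camera("side")[:,:,::-1]; cv2.imwrite("pics/a3s.png",cv2.resize(s[130:290,180:410],None,fx=3.4,fy=3.4,interpolation=cv2.INTER_CUBIC))
E
```

```text
down False [ 0.5974 -0.095  -0.0257]
push False [ 0.5802 -0.023  -0.0254] [-0.4 -0.4  0.9] expected ring T [-0.0556 -0.0001]
9.5083
```

View pics/a3s.png

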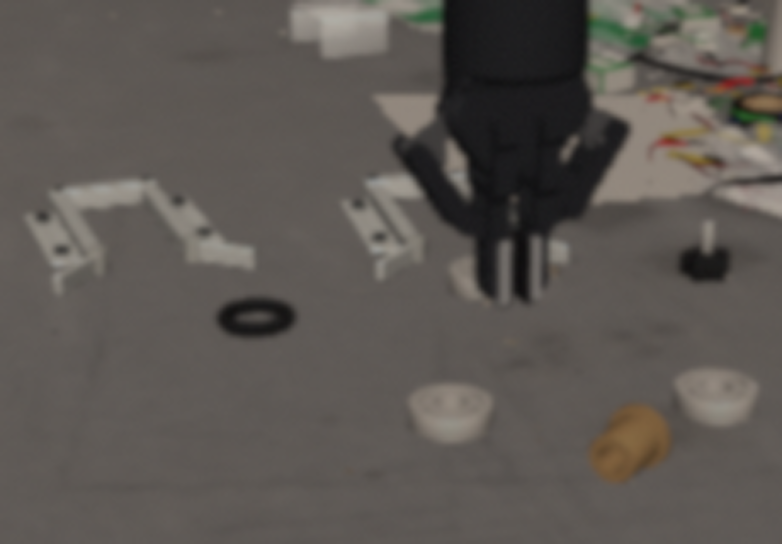

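The bearing now lies in front of the fingers at about crop (475,275), just before the mouth. I'm backing off and parking to the right for a look.

```bash
cat >> h.py <<'E'
def park(): r.move_to([.55,-.27,.05],rot(U))
E
python3 - <<'E'
from h import *
back(U,.02); park(); im,g=look("a4"); find(g,T2W(-.055,0)); find(g,B); find(g,C); print(r.current_clock())
E
```

```text
found [0.5742 0.007  0.009 ] T [-0.0541 -0.0008] px [28.4 28.4]
found [ 0.6509 -0.1575  0.009 ] T [-0.2224 -0.0688] px [23.9 28.1]
found [ 0.5193 -0.1515  0.009 ] T [-0.2095  0.0622] px [25.7 27.9]
11.275
```

View pics/a4.png

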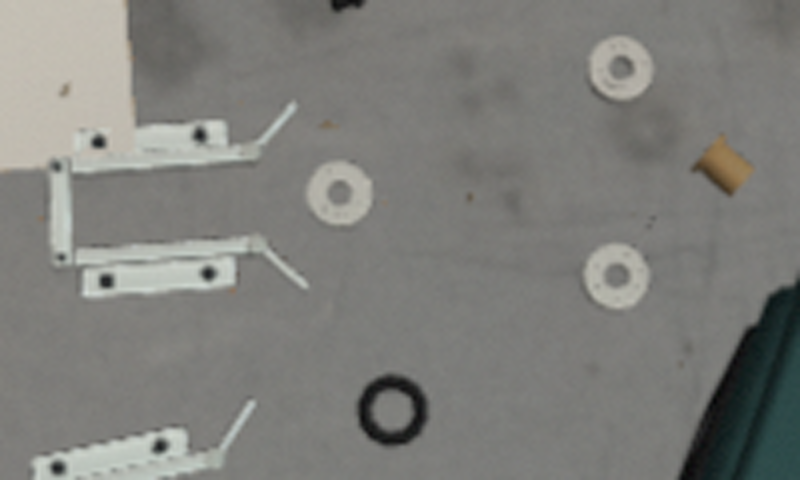

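The top view has brightened, so the fixed threshold failed. The bearing is at crop (340,193), nicely in front of the mouth. I'll switch to Otsu.

```bash
python3 - <<'E'
s=open("h.py").read()
s=s.replace("m=(g[y-w:y+w+1,x-w:x+w+1]>120).astype(np.uint8)","m=cv2.threshold(np.ascontiguousarray(g[y-w:y+w+1,x-w:x+w+1]),0,1,cv2.THRESH_OTSU)[1]")
open("h.py","w").write(s)
E
python3 - <<'E'
from h import *
im,g=look("a5"); a=find(g,T2W(-.055,0)); find(g,B); find(g,C)
E
```

```text
found [0.5724 0.0107 0.009 ] T [-0.0504  0.0008] px [14.9 15.6]
found [ 0.6447 -0.1584  0.009 ] T [-0.2229 -0.0627] px [14.5 15.6]
found [ 0.5198 -0.1509  0.009 ] T [-0.209   0.0617] px [14.9 15.6]
```

Measured at T = (-50, +1) mm, about 5 mm ahead of my estimate, so I'm correcting the finger offset to 34 mm. Next I push it through the gate, then stage B.

```bash
sed -i 's/^OFF=.0293/OFF=.034/' h.py; python3 - <<'E'
from h import *
h,u=push(T2W(-.0504,.0004),T2W(.013,0.)); back(u,.02); print(r.current_clock())
h,u=push(B,T2W(-.055,0),feed=.12); back(u,.02); park(); im,g=look("b1"); find(g,T2W(-.055,0)); print(r.current_clock())
E
```

```text
down False [ 0.5751 -0.0384 -0.0254]
push False [ 0.5713  0.0394 -0.0254] [-0.4 -0.2  1. ] expected ring T [0.0123 0.0001]
14.55
down False [ 0.6641 -0.2018 -0.0256]
push False [ 0.587  -0.0258 -0.0256] [ 0.9 -0.3  0.1] expected ring T [-0.0557 -0.    ]
found [0.5753 0.0036 0.009 ] T [-0.0576 -0.0018] px [15.1 15.6]
19.5833
```

View pics/b1.png

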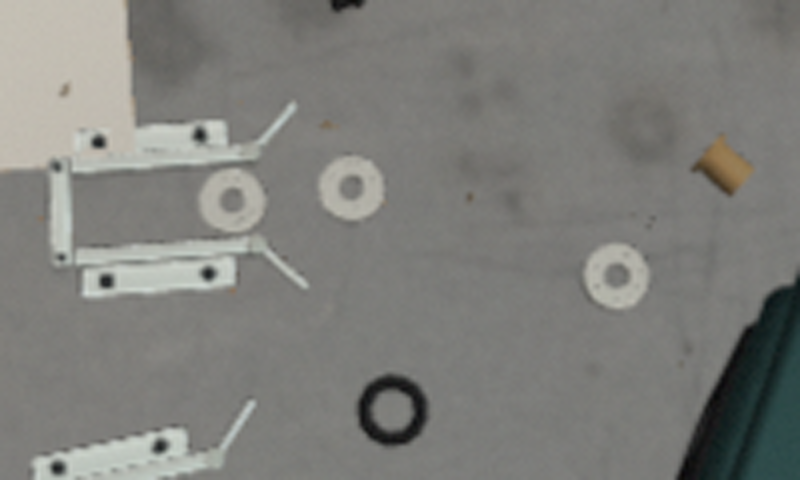

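The first bearing is in the gate at crop (232,200), and the second is staged at (351,188). Next I push the second in and stage the third.

```bash
python3 - <<'E'
from h import *
h,u=push(T2W(-.0576,-.0016),T2W(.013,0.)); back(u,.02); print(r.current_clock())
h,u=push((.5198,-.1509),T2W(-.055,0),feed=.12); back(u,.02); park(); im,g=look("c1"); find(g,T2W(-.055,0)); print(r.current_clock())
E
```

```text
down False [ 0.5788 -0.0454 -0.0255]
push False [ 0.5722  0.0397 -0.0255] [ 0.2  0.4 -0.5] expected ring T [0.0126 0.0002]
22.85
down False [ 0.5047 -0.1957 -0.0255]
push False [ 0.5621 -0.0267 -0.0256] [ 0.4 -0.  -0.3] expected ring T [-0.0555  0.0003]
found [0.571  0.0036 0.009 ] T [-0.0573  0.0025] px [15.  15.6]
27.725
```

View pics/c1.png

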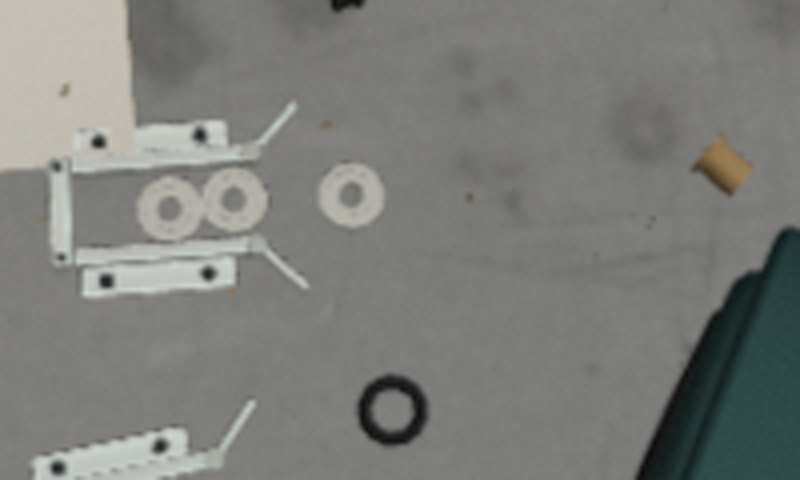

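Two bearings are in at crop (170,208) and (234,200), and the third is staged at (351,195). Last push goes to 11 mm, then on slowly with a guard until the row meets the stop.

```bash
python3 - <<'E'
from h import *
h,u=push(T2W(-.0573,.0022),T2W(.010,0.)); 
e=r.current_ee_pos(); h=r.move_straight(p3(e[:2]+U*.012,Z),feed=.02,guard=6); e=r.current_ee_pos()
print(h,W2T(e[:2]+U*OFF),r.current_contact_force(),r.current_clock())
back(U,.02); park(); im,g=look("c2")
for x in(.013,.051,.089): find(g,T2W(x,0),w=8)
find(g,(.581,-.2175)); print(r.current_clock())
E
```

```text
down False [ 0.5723 -0.0455 -0.0255]
push False [ 0.5704  0.0369 -0.0256] [0.1 0.2 0.3] expected ring T [0.01   0.0003]
True [0.01712361 0.00094387] [ 0.62337702 -2.48787978  0.58111729] 30.7333
found [0.5705 0.0745 0.009 ] T [ 0.0134 -0.0007] px [14.6 15.7]
found [0.5691 0.1132 0.009 ] T [ 0.0522 -0.0013] px [14.3 17. ]
found [0.5625 0.1519 0.009 ] T [0.0912 0.0032] px [15.1 18. ]
found [ 0.5815 -0.2181  0.009 ] T [-0.2793  0.0036] px [28.4 28.4]
32.6583
```

View pics/c2.png

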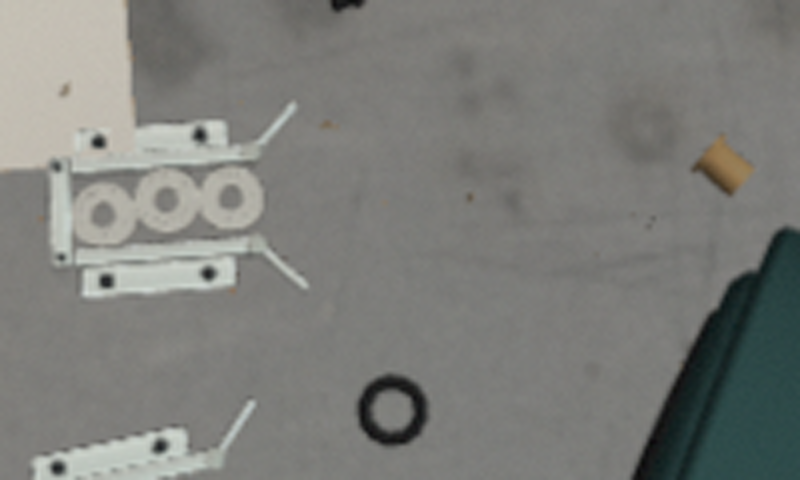

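All three lie in the slot at crop (104,213), (167,200) and (231,198), with the first against the end bar. There is time for one firmer confirming push, so I'll do that.

```bash
python3 - <<'E'
from h import *
s=T2W(.013-OFF-.012,0)
r.move_to(p3(s,.03),rot(U)); r.move_straight(p3(s,Z),feed=.12,guard=8)
h=r.move_straight(p3(s+U*.024,Z),feed=.03,guard=14)
e=r.current_ee_pos(); print(h,W2T(e[:2]+U*OFF),r.current_contact_force())
back(U,.02); park(); im,g=look("c3")
for x in(.013,.051,.089): find(g,T2W(x,0),w=8)
s=r.camera("side")[:,:,::-1]; cv2.imwrite("pics/c3s.png",cv2.resize(s[130:290,180:410],None,fx=3.4,fy=3.4,interpolation=cv2.INTER_CUBIC))
print(r.current_clock())
E
```

```text
False [ 0.01843713 -0.00129464] [  2.16435234 -10.6407338    0.81848834]
found [0.5718 0.0745 0.009 ] T [ 0.0134 -0.002 ] px [15.  15.4]
found [0.5698 0.1136 0.009 ] T [ 0.0525 -0.002 ] px [14.2 17.2]
found [0.5626 0.1518 0.009 ] T [0.0911 0.0031] px [15.2 18.1]
37.4167
```

View pics/c3.png

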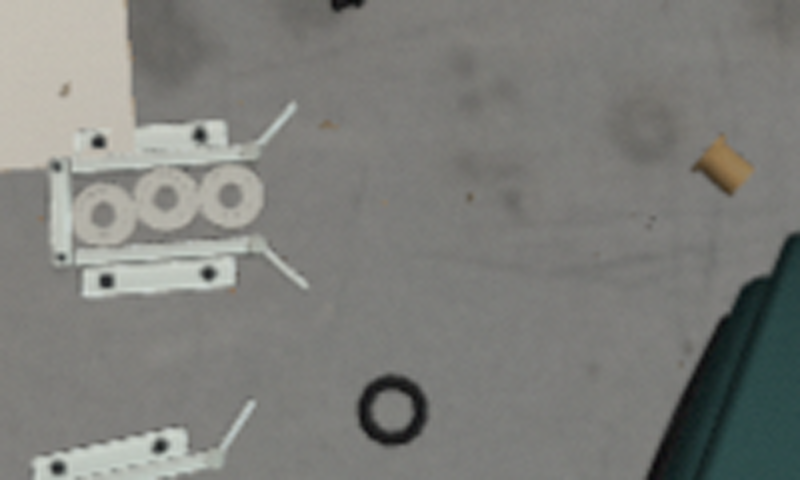

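View pics/c3s.png

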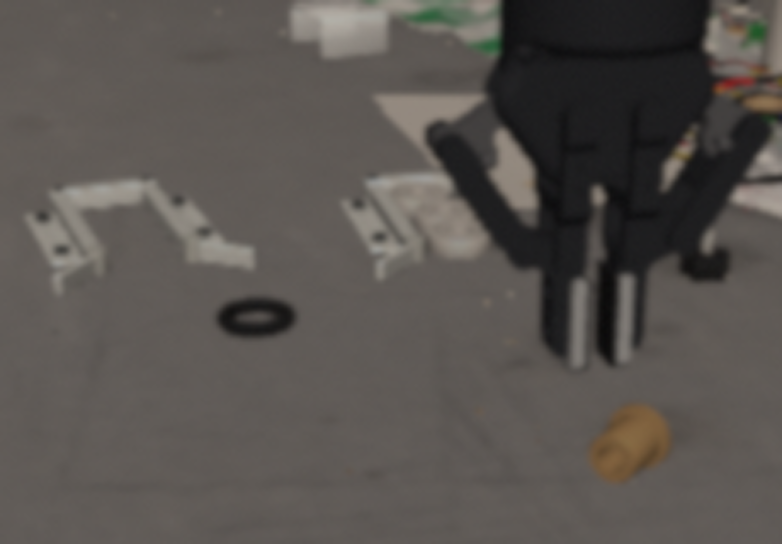

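The firm push reached about 11 N and the row did not move along the slot (13.4, 52.5 and 91.1 mm), so it is home. The bearings lie flat in the side view, crop (400–490, 185–255). The ring, bushing and knob are where they began, so I'm handing in.

```bash
python3 - <<'E'
from bench import r
r.job_done(); print(r.current_clock())
E
```

```text
the job is handed in; nothing more can be done
the job is handed in; nothing more can be done
```

The three bearings lie flat in a row in the farther track, home against the end stop. I pushed them in one after another with the fingertips 10 mm apart, and handed in just after 37.4 s of the 61 s.

**Final checks:**
- **Position:** the centres measured 13.4, 52.5 and 91.1 mm beyond the gate, against 13, 51 and 89 mm nominal. I put the 1–2 mm excess on the inner two down to camera and edge bias next to the rails.
- **Home:** a last push of about 11 N did not move the row along the slot. It shifted the last bearing about 1 mm sideways, within the slot's slack. The bearings zigzag about 5 mm side to side for the same reason.
- **Bystanders:** the ring and bushing look unmoved in both views. The knob does too, though it was partly hidden or cut off in the last pictures. I judged all three by eye only; the automatic bushing check did not work.

**What went wrong on the way:**
- **Tool height:** the tool's real height was about 29 mm above the reported one, so my first push passed over a bearing without touching it. I found the offset with a light touch on the worktop and corrected for it.
- **Finger reach:** my first estimate of how far ahead of the tool point the fingers push was about 5 mm short. I corrected it after the first successful push.

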